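# Move the dust door to the loaded receiver box

## Task

Take the hanging door off the receiver box it is on and hang it on the other box, the open-fronted one with the steel cup in it. Pinch the two finger tabs together to draw the sprung hinge pin and lift the door straight off; keep the pin drawn while you lower the door gently until both ends of its hinge are felt to rest fully in the saddles, and only then let go so that the pin springs home through its hole. Leave the cup and the other things on the bench alone.

Things in the scene. Friction and masses are not known exactly. Their poses are not given: they have to be found in the camera images.
- door: hanging door, 0.35 to 0.55 kg: sheet panel 116 wide, 96 high, 4 thick, under a steel hinge tube (16 diameter, 122 long). Origin: on the hinge axis, midway along; z up, y along the axis, x out of its front. The panel reaches 102 below the origin. Journals (12 diameter) stick out of the tube to y = -82 and y = +80. It hangs by them from its box's bracket and can swing about y
- tab_fixed (a point): middle of the fixed finger tab on the door: upright steel tab 20 (x) by 8 (y), from z = 6 to 50 above the hinge axis; its outer face is at door y = -20.5
- tab_pin (a point): middle of the sprung pin's own finger tab: same size, from z = 10 to 50 above the hinge axis; outer face at door y = +35.5 with the pin out, +20.5 fully drawn. Pushing it towards the fixed tab draws the pin: 2.5 N at first, 6 N at the stop. Pinch both outer faces (56 apart, 41 when drawn): a 25 to 40 N grip holds the pin drawn and carries the door. Hung, the door has 4 mm of play each way along y
- door_grip (a point): on the door, 36 mm above the hinge axis at y = 0: midway between the tabs' outer faces once fully pinched; put the middle of the finger pads here, closing along the door's y. Beside the tabs 29 mm are free for each finger, down to the tube's top 8 above the axis
- pin (a joint): how far the sprung hinge pin is drawn into the door: 0 = fully out (home), 0.015 m = fully drawn (stop)
- pin_tip (a point): round nose of the 8 mm sprung pin that comes out of the door's +y journal, on the hinge axis: door y = +98.5 with the pin out, +83.5 drawn
- box_a: receiver box that the door hangs on at the start: sheet-metal box 110 (x) by 150 (y) by 110 high, fixed to the bench, brass funnel on top (to 146 high). Origin: centre of its underside; z up; its open front faces its own +x. It has the same hinge bracket as box_b, set with the hinge axis 130 above the bench, at x = +73
- box_b: the other receiver box, fixed, same build as box_a, open front with the steel cup in it: the door goes here. Origin: centre of its underside; z up; front faces its own +x. Its hinge bracket is clamped at some height, not measured: the axis of a seated door lies along the box's y at x = +73, 130 to 165 above the bench. A hung door's x, y, z point as the box's
- saddle_low (a point): fixed on box_b at x = 73, y = 0, z = 130: where the door's origin comes if the bracket is at its lowest; the true place is 0 to 35 mm above. Saddles 8 thick at box y = -73 to -65 and +65 to +73 (130 apart, for the 122 tube) take the journals from above: slot 14 wide, floor 6 below the axis, mouth flared to 34 wide, 20 above the axis
- lock_low (a point): fixed on box_b at x = 73, y = 92.5, z = 130: middle of the pin's 12 by 12 hole if the bracket is at its lowest (truly 0 to 35 mm above). The lock plate round it is 6 thick (y = 89.5 to 95.5), 34 wide, and reaches 20 above the axis, so the pin must be drawn to pass
- cup: open steel cup 68 diameter at the rim, 55 high, inside box_b; origin: centre of its underside
- bottle_1: white plastic bottle, 68 diameter, 150 high; origin: centre of its underside
- bottle_2: white plastic bottle, 60 diameter, 130 high; origin: centre of its underside
- tin: small aluminium tin, 56 diameter, 45 high; origin: centre of its underside
- jar: small glass jar, 56 diameter, 75 high; origin: centre of its underside
- brush: small bench brush with a wooden handle, 140 long, lying flat at the side; origin: about its middle, on the bench
- scoop: small steel scoop, 150 long, lying flat at the side; origin: about its middle, on the bench
- weight: brass calibration weight with a knob, 36 diameter, 48 high; origin: centre of its underside
There are look-alikes about, which are no part of the job. Of the things like the door, leave any that is purple; of the rest the smaller one is meant. What is shaped like the box_a but pink or purple is not meant.

How it is judged:
On the way, in this order (a step that is already met when the one before it is completed fails the run):
1. the pin is drawn and the door is lifted clear off its first box (value of joint pin above 0.01 m and z of door in the frame of box_a above 0.17 m and contact force between door and box_a below 0.1 N), for 0.1 s.
2. the door rests in the saddles of the other box while the fingers still hold the pin drawn (value of joint pin above 0.01 m and contact force between the fingers and door above 1 N and contact force between door and box_b above 1 N and z of door in the frame of box_b below 0.168 m and x of door in the frame of box_b between 0.069 and 0.077 m), for 0.2 s.
At the end, for the whole second after the job is handed in: the door hangs at rest and upright (within 0.10 rad) in both saddles of box_b, its hinge axis along the bracket (within 0.05 rad and 4 mm across it), and the pin is fully out (within 3 mm) through the hole of the lock plate, at the box's +y end (value of joint pin below 0.003 m and y of pin_tip in the frame of box_b between 0.091 and 0.106 m and x of door in the frame of box_b between 0.069 and 0.077 m and z of door in the frame of box_b between 0.125 and 0.168 m and angle between door's own z axis and vertical below 0.1 rad and angle between the y axis of door and the y axis of box_b, either way round below 0.05 rad and contact force between door and box_b above 1 N and linear speed of door below 0.03 m/s); the robot touches nothing.
It fails at once if the door is forced against its first box (over 22 N) (contact force between door and box_a above 22 N).
It fails at once if the door is forced against the other box (over 22 N) (contact force between door and box_b above 22 N).
It fails at once if the cup is disturbed (over 15 mm) (distance of cup from where it was at the start of the episode above 0.015 m).
It fails at once if another loose thing on the bench is pushed aside (over 25 mm) (distance of any of bottle_1, bottle_2, tin, jar, brush, scoop, weight from where it was at the start of the episode above 0.025 m).
It also fails if it takes over 51 s, if anything falls off the work surface, if the arm or the gripper's body presses on something with over 40 N, if the wrist force passes 120 N, or if a joint passes its speed limit or range.

## Robot

A 7-joint arm with a two-finger parallel gripper is mounted at the origin on the work surface. World frame = base frame: x ahead of the robot, y to its left, z up, the work surface at z = 0. Lengths are in m, angles in rad, forces in N, time in s.
With the tool pointing down it reaches from about 0.35 to 0.9 m from the base axis. Payload 8.1 kg.
Tool frame: the origin (TCP) lies midway between the tips of the shut fingers; the grasp point (between the pads) lies arm.grasp_offset behind it (arm.grasp_offset is the distance from the TCP to the grasp point, in m); z points along the fingers, y is the line along which they close (so a half turn about z gives the same grasp; the last joint's range is limited). The gripper opens to 92 mm and grips with 3 to 60 N. Pads are 19 mm wide; open, the fingers measure 130 mm over their backs; the gripper's body (75 mm by 190 mm) begins 47 mm behind the grasp point.
Start: joints at [-1.212, 0.434, 0.025, 1.573, -0.012, 1.134, -0.075], TCP at [0.279, 0.56, 0.227] pointing down, gripper open.
Joint ranges: [-2.62, 2.62], [-0.44, 2.09], [-1.27, 1.32], [0.08, 2.57], [-1.32, 4.46], [0.12, 2], [-2.74, 2.74]. Speed limits (rad/s): [2.22, 2.22, 3.01, 3.01, 3.14, 3.14, 3.14].

## Interface

Orientations are given as a rotation vector (axis times angle).
In Python, from cell import observe, imaging, arm gives the robot as it stands.
- The arm moves only by the tool apply_moves, never from a script. Its argument "commands" is a list of rows, each a list of 5 numbers: the opening in per cent of the stroke, from 0 (shut) to 100 (fully open), then the shift along the world's x, y, z in units of 0.06 m (1.0 is 0.06 m), then the turn about the world's z in units of 0.5 rad (1.0 is 0.5 rad). A call has 1 to 12 rows; each row shifts and turns the commanded pose from where the row before left it; what a row does not reach is not made up. A row lasts 1/8 s, in which the tool goes at most 62.5 mm and 10.7 degrees, less where a joint would pass 70% of its speed; a pose out of reach is approached as far as the arm can. A call with a number of a shift or a turn outside -1 to 1 is refused whole. A call with a gripper value outside its range is refused whole. The fingers move at their own pace and stop on an object; "newtons" is the grip in N (left out, the last holds). Time passes only in rows, so rows that do not move let the fingers close. It gives the time, the measured TCP pose, the force, the opening and the grip force at its end, in the units of the state.
- observe(): the state, without advancing time (a new reading comes with each control period).
- imaging.get_image(name): name is "side" or "top" or "wrist"; returns (picture, depth): 480x640x3 uint8, red, green, blue; 480x640 float32, m along the optical axis (not along the pixel's ray), 0 where there is no reading.
- imaging.camera_params(name): a dict with "camera_matrix" (3x3 intrinsics, pixels), "dist" ([k1, k2, p1, p2, k3] as OpenCV has them; the pictures are not rectified), "origin" and "rotation" of the camera in the world; the wrist camera has in their place "tool_from_camera" (4x4, takes a point from camera to tool coordinates, whose origin is the TCP and whose axes are the flange's). Camera axes: x right, y up, looking along -z (the intrinsics and any distortion apply to the point x, -y, -z); pixel columns grow to the right and rows downward; lengths in m; the calibration is good to about 2 mm. A picture is of the moment at which its call begins: read the wrist's pose just before it. camera_params takes no time and is no camera call.
- arm.sign_off(): hands the job in; it is judged then, once.
The state is a dict: "clock": time; "joints": joint angles; "dq": joint speeds; "joint_efforts": joint torques, N m; "position": TCP position; "ee_rot": TCP orientation; "force": force on the tool from outside, world axes, zero at the start; "ft_torque": the same for the moment, N m; "width": opening from 0.0 (shut) to 1.0 (fully open); "gripper_force": force on a finger pad.
Only numpy, scipy, OpenCV 4.12 (cv2) and the standard library are available. Lean on these libraries where they do the work, as an engineer would, in place of code of your own. Each camera call takes 0.05 s, during which the arm holds its last target. There are 200 camera calls.

## Working session

There is one attempt and no reset: what is moved stays moved. The work goes in short steps, Python scripts to look and compute and a tool call to move; the robot and the scene stay as the last step left them, time stands still between calls to the robot, and variables do not carry over. Pictures are saved under pics/ and viewed, at most 11 in all, crops included, and the job is handed in when it is done.

Besides the shell and the picture viewer there is one more tool, called after ">>>" as a command line: name --pt "numbers of a row" for each row, then --argument value for the rest. apply_moves: Moves the arm, as the interface text tells. Its arguments: {"type":"object","properties":{"commands":{"type":"array"},"newtons":{"type":"number"}},"required":["commands"]}

```bash
ls; mkdir -p pics
cat > h.py <<'E'
import numpy as np, cv2
from cell import observe, imaging, arm
from scipy.spatial.transform import Rotation as R
def grab(n):
    s=observe(); im,d=imaging.get_image(n); p=imaging.camera_params(n)
    K=np.array(p["camera_matrix"]);D=np.array(p["dist"])
    if n=="wrist":
        T=np.eye(4);T[:3,:3]=R.from_rotvec(s["ee_rot"]).as_matrix();T[:3,3]=s["position"]
        T=T@np.array(p["tool_from_camera"]);o,Rc=T[:3,3],T[:3,:3]
    else: o,Rc=np.array(p["origin"]),np.array(p["rotation"])
    return dict(im=im,d=d,K=K,D=D,o=o,R=Rc)
def ray(g,uv):
    q=cv2.undistortPoints(np.array(uv,float).reshape(-1,1,2),g["K"],g["D"])[:,0]
    return np.c_[q[:,0],-q[:,1],-np.ones(len(q))]@g["R"].T
def plane(g,uv,z):
    r=ray(g,uv); return g["o"]+r*((z-g["o"][2])/r[:,2])[:,None]
def depthpt(g,uv):
    uv=np.array(uv).reshape(-1,2); dd=g["d"][uv[:,1].astype(int),uv[:,0].astype(int)]
    return g["o"]+ray(g,uv)*dd[:,None]
def proj(g,P):
    c=(np.atleast_2d(P)-g["o"])@g["R"]; c=c*[1,-1,-1]
    return cv2.projectPoints(c,np.zeros(3),np.zeros(3),g["K"],g["D"])[0][:,0]
def cloud(g):
    v,u=np.mgrid[0:480,0:640]; uv=np.c_[u.ravel(),v.ravel()]
    return depthpt(g,uv).reshape(480,640,3)
E
python3 - <<'E'
from h import *
for n in("top","side"):
    g=grab(n); cv2.imwrite(f"pics/{n}0.png",g["im"][:,:,::-1]); print(n,g["o"],g["R"].round(2).tolist(),g["K"][0,0],(g["d"]>0).mean())
s=observe();print(s); print(arm.grasp_offset)
E
```

```text
pics
top [ 0.40257854 -0.01695546  1.32813544] [0.05, -0.05, -1.56] 438.40439404161856 0.9960384114583334
side [-0.02227296 -0.54406628  0.8646968 ] [0.73, -0.29, -0.71] 436.8589775281533 0.99611328125
{'clock': 0.1, 'joints': array([-1.21158124,  0.43515855,  0.02497096,  1.57397387, -0.01158834,
        1.1340047 , -0.07508545]), 'dq': array([ 0.00020362, -0.00200231,  0.00087557, -0.00218086,  0.00072154,
       -0.00155547,  0.00015737]), 'joint_efforts': array([ 3.84535480e-03, -6.69132257e+01,  9.88204814e-01, -3.15145183e+01,
       -6.04585838e-02,  3.74977465e-02,  2.33162396e-06]), 'position': array([0.27833412, 0.55910627, 0.22603264]), 'ee_rot': array([-7.19017836e-01, -3.05801385e+00,  2.17914802e-03]), 'force': array([-0.20447433,  0.59546924,  0.46945546]), 'ft_torque': array([-0.01274083,  0.03700106, -0.02316335]), 'gripper_force': 0.0, 'width': 0.9981644148751727}
0.0188
```

View pics/top0.png

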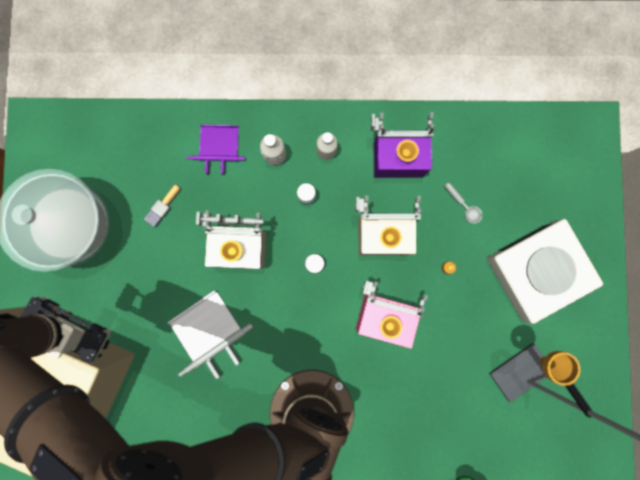

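View pics/side0.png

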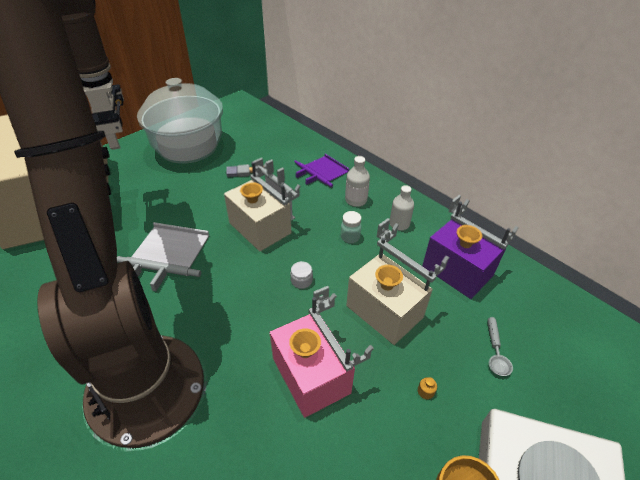

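```bash
sed -i 's/np.array(p\["rotation"\])$/R.from_rotvec(p["rotation"]).as_matrix()/' h.py
python3 - <<'E'
from h import *
ga=grab("top");gs=grab("side")
a=cv2.resize(ga["im"][185:280,185:280],(400,400),interpolation=cv2.INTER_CUBIC)
b=cv2.resize(ga["im"][185:280,340:435],(400,400),interpolation=cv2.INTER_CUBIC)
cv2.imwrite("pics/crop1.png",np.hstack([a,b])[:,:,::-1])
for n,g in(("top",ga),("side",gs)):
    C=cloud(g)
    hsv=cv2.cvtColor(g["im"],cv2.COLOR_RGB2HSV)
    for nm,(x0,x1,y0,y1) in {"A":(195,270,205,275),"B":(350,425,190,260)}.items() if n=="top" else {"A":(222,300,150,250),"B":(345,450,215,340)}.items():
        P=C[y0:y1,x0:x1]; h=hsv[y0:y1,x0:x1]
        # gold funnel
        m=(h[...,0]>10)&(h[...,0]<28)&(h[...,1]>150)&(P[...,2]>.05)
        q=P[m]; print(n,nm,"funnel n",m.sum(),q.mean(0).round(4),"zmax",np.percentile(q[:,2],95).round(4), "rim mid",((q[q[:,2]>.135].max(0)+q[q[:,2]>.135].min(0))/2).round(4))
        # top sheet
        m=(abs(P[...,2]-.11)<.006)&(h[...,2]>150)
        q=P[m]; r=cv2.minAreaRect((q[:,:2]*1000).astype(np.float32)); print("  top sheet",m.sum(),r,q[:,2].mean())
        m=P[...,2]>.118; m&=~((h[...,0]>10)&(h[...,0]<28)&(h[...,1]>150)); q=P[m]
        print("  high",m.sum(),np.percentile(q[:,2],[50,90,98]).round(3),q.min(0).round(3),q.max(0).round(3))
E
```

```text
top A funnel n 273 [0.4686 0.2213 0.1409] zmax 0.1474 rim mid [0.447  0.1143 0.7316]
  top sheet 1431 ((484.7016906738281, 226.09674072265625), (165.587158203125, 117.29801177978516), 87.86356353759766) 0.10994755498595926
  high 992 [0.136 0.168 1.328] [ 0.403 -0.017  0.118] [0.576 0.312 1.328]
top B funnel n 277 [ 0.5077 -0.2117  0.1497] zmax 0.1484 rim mid [ 0.4674 -0.1267  0.7316]
  top sheet 1446 ((520.1650390625, -212.93775939941406), (109.16112518310547, 149.3738250732422), 0.07739820331335068) 0.10982004059228066
  high 723 [0.159 0.182 1.328] [ 0.403 -0.29   0.124] [ 0.614 -0.017  1.328]
side A funnel n 302 [0.4685 0.2214 0.14  ] zmax 0.1496 rim mid [0.4676 0.2204 0.1439]
  top sheet 813 ((470.2124938964844, 220.74411010742188), (152.8236846923828, 93.47660827636719), 87.22406005859375) 0.11230569110964994
  high 1050 [0.138 0.171 0.865] [-0.022 -0.544  0.118] [0.572 0.314 0.865]
side B funnel n 472 [ 0.5108 -0.2112  0.1404] zmax 0.1493 rim mid [ 0.5071 -0.2136  0.1437]
  top sheet 1992 ((623.9945068359375, -212.87472534179688), (151.2392120361328, 321.64276123046875), 89.66869354248047) 0.11187490360580302
  high 1150 [0.161 0.183 0.865] [-0.022 -0.544  0.118] [ 0.613 -0.115  0.865]
```

View pics/crop1.png

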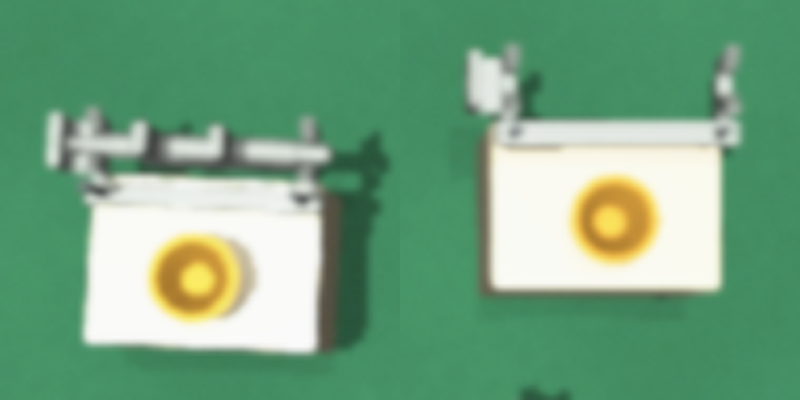

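>>> apply_moves --pt "100 0 0 1 0" --pt "100 0.45 -0.5 0.6 0.08" --pt "100 0.5 -0.6 0.6 0.08" --pt "100 0.5 -0.6 0 0.08" --pt "100 0.5 -0.6 0 0.1" --pt "100 0.5 -0.6 0 0.1" --pt "100 0.5 -0.6 0 0.1" --pt "100 0.5 -0.6 0 0.1" --pt "100 0.5 -0.6 0 0.1" --pt "100 0.5 -0.6 0 0.1" --pt "100 0.1 -0.3 0 0" --pt "100 0 0 0 0"

```text
clock: 1.7
position: [0.5517, 0.2223, 0.3586]
ee_rot: [-0.07, -3.141, 0.0]
force: [0.3, -0.1, 0.5]
width: 0.999
gripper_force: 0.0
```

Run:
```python
from h import *
s=observe();print(s["clock"],s["position"],R.from_rotvec(s["ee_rot"]).as_matrix().round(3).tolist(),s["joints"].round(2))
g=grab("wrist");cv2.imwrite("pics/w1.png",g["im"][:,:,::-1]);print(g["o"]);np.save("w1.npy",g,allow_pickle=True)
```

```text
1.7 [0.55166532 0.22229671 0.35864816] [[-0.999, 0.045, -0.0], [0.045, 0.999, -0.0], [0.0, -0.0, -1.0]] [-0.58  0.31  0.15  1.44 -0.05  1.39  1.1 ]
[0.47576283 0.2261611  0.5164837 ]
```

View pics/w1.png

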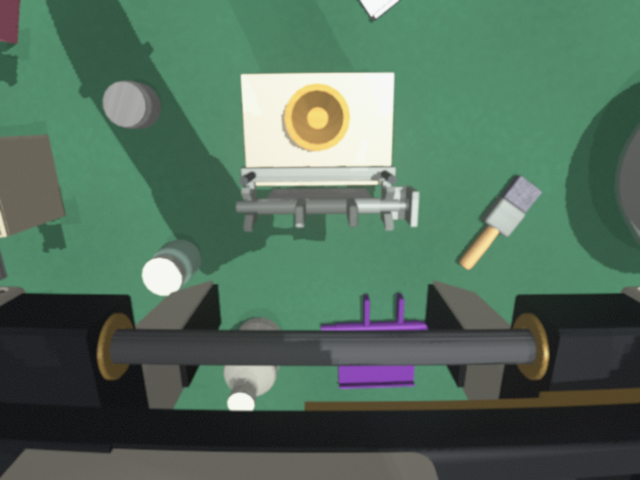

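```bash
cat > m.py <<'E'
from h import *
def report(g,u0,u1,v0,v1,name,zl=.16):
    C=cloud(g)[v0:v1,u0:u1]; 
    m=((C[...,2]>zl)&(C[...,2]<.3)).astype(np.uint8)
    n,L,st,ce=cv2.connectedComponentsWithStats(m)
    for i in range(1,n):
        if st[i,4]>15:
            q=C[L==i]; print(name,st[i,4],"px",(ce[i]+[u0,v0]).round(1),"med",np.median(q,0).round(4),"lo",np.percentile(q,3,axis=0).round(4),"hi",np.percentile(q,97,axis=0).round(4))
E
python3 - <<'E'
from m import *
g=np.load("w1.npy",allow_pickle=True).item()
print("tabs z>.155");report(g,230,425,160,235,"w",.155)
print("tube");C=cloud(g)
for u in (260,280,326,340,370): 
    col=C[195:222,u]; i=col[:,2].argmax(); print(u,195+i,col[i].round(4))
P=C[70:165,235:400].reshape(-1,3); q=P[(abs(P[:,2]-.11)<.005)]; print(cv2.minAreaRect((q[:,:2]*1000).astype(np.float32)),q[:,2].mean())
for n,bx in(("top",[(195,270,205,275),(350,425,190,235)]),("side",[(240,305,150,220),(375,450,215,290)])):
    g=grab(n)
    for b,nm in zip(bx,"AB"): report(g,*b,n+nm,.155)
E
```

```text
tabs z>.155
w 92 px [390.  178.2] med [0.5226 0.2842 0.1692] lo [0.5196 0.2813 0.1559] hi [0.5268 0.2884 0.1713]
w 96 px [243.5 179.6] med [0.5182 0.1539 0.1692] lo [0.5146 0.1493 0.157 ] hi [0.5218 0.1568 0.1706]
w 260 px [299.  213.9] med [0.5497 0.2021 0.1789] lo [0.5416 0.1979 0.1573] hi [0.5603 0.2055 0.1809]
w 258 px [351.8 213.3] med [0.5511 0.2488 0.179 ] lo [0.5434 0.2453 0.1599] hi [0.5617 0.2534 0.1806]
tube
260 209 [0.4758 0.2262 0.5165]
280 205 [0.5484 0.1811 0.1378]
326 207 [0.5525 0.2263 0.1379]
340 205 [0.5511 0.2401 0.1377]
370 205 [0.5524 0.2696 0.1382]
((468.642822265625, 221.1082763671875), (151.00579833984375, 88.72907257080078), 87.46121978759766) 0.10982265676629141
topA 19 px [219.1 219.4] med [0.5493 0.2453 0.1749] lo [0.5447 0.2438 0.1573] hi [0.5535 0.2504 0.1826]
topB 59 px [357.8 204. ] med [ 0.5912 -0.1208  0.183 ] lo [ 0.5766 -0.1287  0.1553] hi [ 0.6089 -0.1175  0.1876]
topB 423 px [391.6 212.3] med [ 0.5654 -0.2118  0.1609] lo [ 0.5568 -0.2851  0.1559] hi [ 0.6099 -0.1396  0.1823]
sideA 64 px [269.  165.1] med [0.5499 0.247  0.1697] lo [0.5425 0.2428 0.1559] hi [0.5603 0.2528 0.1817]
sideA 19 px [252.3 165.3] med [0.5204 0.2822 0.1674] lo [0.5169 0.279  0.1553] hi [0.5255 0.2863 0.1729]
sideA 72 px [280.1 172.7] med [0.5497 0.1991 0.172 ] lo [0.5415 0.1962 0.1558] hi [0.5601 0.2045 0.1839]
sideA 22 px [282.3 188. ] med [0.5174 0.1523 0.1639] lo [0.5142 0.1488 0.1565] hi [0.5215 0.1564 0.1731]
sideB 866 px [405.1 250.9] med [ 0.5666 -0.1907  0.1624] lo [ 0.5539 -0.2857  0.1555] hi [ 0.6083 -0.1187  0.1859]
```

>>> apply_moves --pt "85 0 -0.055 -0.8 0" --pt "85 0 0 -0.8 0" --pt "85 0 0 -0.8 0" --pt "85 0 0 -0.4 0" --pt "85 0 0 0 0" --pt "85 0 0 0 0" --newtons 32

```text
clock: 2.6
position: [0.5518, 0.2215, 0.1921]
ee_rot: [0.064, 3.14, 0.002]
force: [-0.3, -0.2, 1.4]
width: 0.853
gripper_force: 0.0
```

Run:
```python
from m import *
s=observe();print(s["position"],s["force"],s["width"])
g=grab("wrist");cv2.imwrite("pics/w2.png",g["im"][:,:,::-1]);np.save("w2.npy",g,allow_pickle=True)
```

```text
[0.55180461 0.22152745 0.19206893] [-0.32050549 -0.17293483  1.37952378] 0.8528109343161998
```

View pics/w2.png

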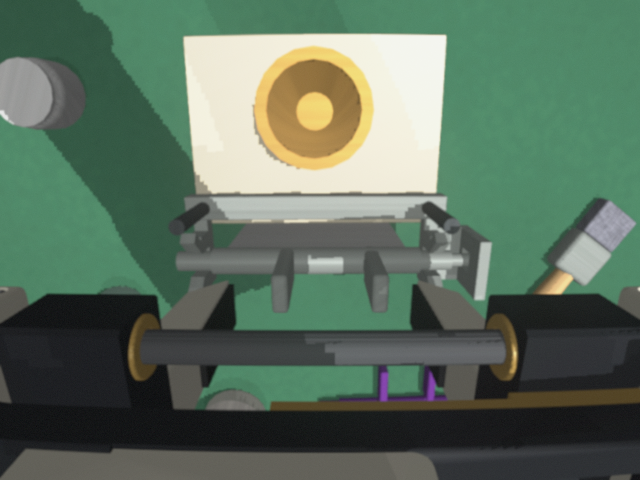

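Run:
```python
from m import *
g=np.load("w2.npy",allow_pickle=True).item()
report(g,240,420,235,312,"w",.155)
C=cloud(g)
for u in (220,250,325,400): 
    col=C[240:280,u]; i=np.where(col[:,2]<.3,col[:,2],0).argmax(); print(u,240+i,col[i].round(4))
```

```text
w 985 px [281.2 285.2] med [0.548  0.2023 0.1787] lo [0.5416 0.198  0.1571] hi [0.5597 0.2055 0.1805]
w 1041 px [377.1 284.9] med [0.55   0.2483 0.1786] lo [0.5434 0.2452 0.1569] hi [0.5616 0.2528 0.1805]
w 238 px [415.4 297.7] med [0.5469 0.2614 0.198 ] lo [0.5428 0.261  0.1923] hi [0.5541 0.2638 0.2055]
220 265 [0.5501 0.1631 0.1389]
250 264 [0.5501 0.1805 0.139 ]
325 267 [0.5539 0.2234 0.1386]
400 265 [0.5542 0.2665 0.1393]
```

>>> apply_moves --pt "85 0 -0.05 -0.4 0" --pt "85 0 0 -0.35 0" --pt "85 0 0 0 0" --pt "85 0 0 0 0"

```text
clock: 3.15
position: [0.5523, 0.2177, 0.1473]
ee_rot: [0.066, 3.139, 0.002]
force: [0.3, -0.9, -0.4]
width: 0.849
gripper_force: 0.0
```

>>> apply_moves --pt "60 0 0 0 0" --pt "50 0 0 0 0" --pt "35 0 0 0 0" --pt "35 0 0 0 0" --pt "35 0 0 0 0" --pt "35 0 0 0 0" --newtons 32

```text
clock: 3.9
position: [0.5521, 0.2155, 0.1464]
ee_rot: [0.068, 3.14, -0.002]
force: [-1.6, -4.4, 8.1]
width: 0.436
gripper_force: 32.0
```

>>> apply_moves --pt "35 0 0 0.1 0" --pt "35 0 0 0.15 0" --pt "35 0 0 0.15 0" --pt "35 0 0 0.2 0" --pt "35 0 0 0.4 0" --pt "35 0 0 0.6 0" --pt "35 0 0 0.6 0" --pt "35 0 0 0.6 0" --pt "35 0 0 0.6 0" --pt "35 0 0 0 0" --pt "35 0 0 0 0"

```text
clock: 5.28
position: [0.5509, 0.2171, 0.3488]
ee_rot: [-0.066, -3.14, 0.001]
force: [0.0, 0.6, -4.3]
width: 0.441
gripper_force: 32.0
```

Run:
```python
from m import *
s=observe();print(s["clock"],s["position"],s["force"],s["ft_torque"],s["width"],s["joints"].round(2),s["ee_rot"])
g=grab("wrist");cv2.imwrite("pics/w3.png",g["im"][:,:,::-1]);np.save("w3.npy",g,allow_pickle=True)
t=grab("top"); C=cloud(t); P=C[190:260,350:425]; 
r=P[(abs(P[...,2]-.11)<.005)]; print(cv2.minAreaRect((r[:,:2]*1000).astype(np.float32)))
```

```text
5.275 [0.55092005 0.21705455 0.34884392] [ 0.03234202  0.63716072 -4.2512841 ] [ 0.01095476  0.05476731 -0.05591171] 0.44148201508340945 [-0.57  0.31  0.15  1.47 -0.05  1.37  1.11] [-6.55733663e-02 -3.13967697e+00  8.56394010e-04]
((520.115234375, -212.89764404296875), (149.2486572265625, 109.17913055419922), 89.97459411621094)
```

View pics/w3.png

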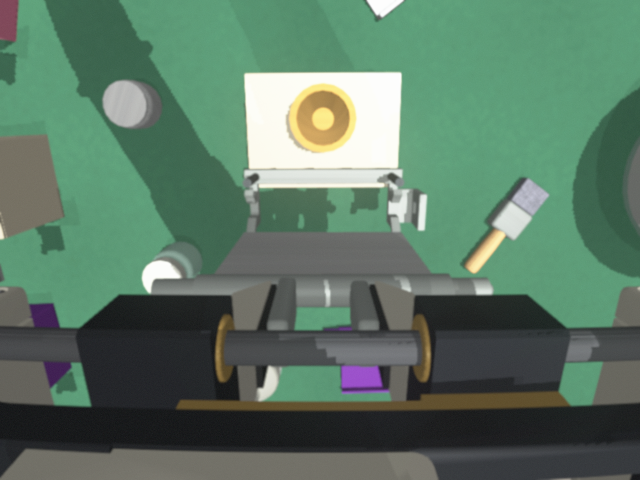

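>>> apply_moves --pt "35 0.05 -0.3 0 0.02" --pt "35 0.05 -0.6 0 0.02" --pt "35 0.05 -0.9 0 0.02" --pt "35 0.05 -0.9 0 0.02" --pt "35 0.05 -0.9 0 0" --pt "35 0.05 -0.9 0 0" --pt "35 0.05 -0.9 0 0" --pt "35 0.05 -0.8 0 0" --pt "35 0 -0.6 0 0" --pt "35 0 -0.3 0 0" --pt "35 0 0 0 0" --pt "35 0 0 0 0"

```text
clock: 6.88
position: [0.5759, -0.2066, 0.3493]
ee_rot: [0.001, -3.141, -0.002]
force: [-0.3, 0.9, -4.0]
width: 0.443
gripper_force: 32.0
```

Run:
```python
from m import *
s=observe();print(s["clock"],s["position"],s["force"],s["width"],s["joints"].round(2),s["ee_rot"])
g=grab("wrist");cv2.imwrite("pics/w4.png",g["im"][:,:,::-1]);np.save("w4.npy",g,allow_pickle=True)
```

```text
6.875 [ 0.57587727 -0.20662438  0.34931227] [-0.31652728  0.92365042 -4.0196736 ] 0.4432833894199738 [ 0.03  0.35  0.33  1.43 -0.12  1.39  1.94] [ 6.51783553e-04 -3.14109147e+00 -2.30647226e-03]
```

View pics/w4.png

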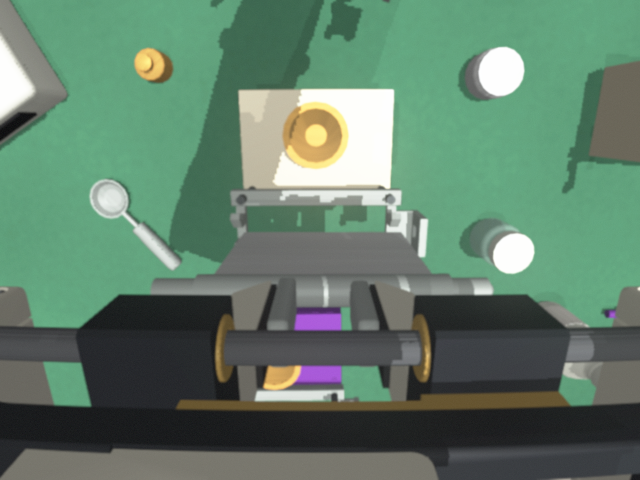

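```bash
cat > n.py <<'E'
from m import *
def blob(g,u0,u1,v0,v1,zl,zh,name):
    C=cloud(g)[v0:v1,u0:u1].reshape(-1,3); q=C[(C[:,2]>zl)&(C[:,2]<zh)]
    if len(q): print(name,len(q),"lo",np.percentile(q,2,axis=0).round(4),"med",np.median(q,0).round(4),"hi",np.percentile(q,98,axis=0).round(4))
    else: print(name,0)
E
python3 - <<'E'
from n import *
g=np.load("w4.npy",allow_pickle=True).item()
t=grab("top")
blob(g,412,428,205,262,.12,.25,"B lockplate wrist")
blob(g,385,412,205,232,.12,.25,"B saddle+ wrist")
blob(g,228,246,205,240,.12,.25,"B saddle- wrist")
blob(g,230,402,188,206,.12,.25,"B crossbar wrist")
blob(g,240,392,92,180,.1,.12,"B top wrist")
C=cloud(g); 
for u in (180,240,440,470):
    col=C[270:305,u]; k=np.where((col[:,2]<.36),col[:,2],0); i=k.argmax(); print("tube",u,270+i,col[i].round(4))
for u0,u1 in((150,200),(440,495)): blob(g,u0,u1,272,305,.3,.36,"tube")
blob(g,240,410,236,268,.2,.36,"panel")
p=C[240:272:6,320];print(p.round(4).tolist())
g=np.load("w3.npy",allow_pickle=True).item()
blob(g,414,428,185,232,.1,.2,"A lockplate")
blob(g,388,414,180,230,.1,.2,"A saddle+")
blob(g,244,260,180,232,.1,.2,"A saddle-")
blob(g,244,404,168,188,.115,.2,"A crossbar")
E
```

```text
B lockplate wrist 610 lo [ 0.575  -0.1225  0.1527] med [ 0.5892 -0.1213  0.1805] hi [ 0.6075 -0.1163  0.1851]
B saddle+ wrist 636 lo [ 0.5696 -0.1471  0.1494] med [ 0.5809 -0.1398  0.1543] hi [ 0.5943 -0.1231  0.1832]
B saddle- wrist 406 lo [ 0.5683 -0.2851  0.1551] med [ 0.5766 -0.2798  0.1664] hi [ 0.5971 -0.2613  0.2466]
B crossbar wrist 2925 lo [ 0.5542 -0.2854  0.15  ] med [ 0.5601 -0.2125  0.1597] hi [ 0.5683 -0.1383  0.1699]
B top wrist 9647 lo [ 0.4683 -0.2844  0.1081] med [ 0.5086 -0.2092  0.1098] hi [ 0.5504 -0.1398  0.1115]
tube 180 292 [ 0.5745 -0.2733  0.3388]
tube 240 290 [ 0.5643 -0.24    0.3597]
tube 440 292 [ 0.5736 -0.1515  0.3409]
tube 470 294 [ 0.5757 -0.1364  0.3389]
tube 830 lo [ 0.5687 -0.2876  0.3308] med [ 0.5721 -0.2759  0.337 ] hi [ 0.5757 -0.2642  0.3401]
tube 914 lo [ 0.5683 -0.1507  0.3321] med [ 0.5721 -0.1387  0.3371] hi [ 0.5759 -0.1258  0.3405]
panel 5396 lo [ 0.5736 -0.2563  0.244 ] med [ 0.574  -0.2051  0.2787] hi [ 0.5745 -0.154   0.3057]
[[0.5736, -0.2076, 0.2546], [0.5742, -0.2076, 0.2662], [0.5734, -0.2075, 0.2813], [0.574, -0.2075, 0.2907], [0.5739, -0.2074, 0.3015], [0.574, -0.2074, 0.3108]]
A lockplate 467 lo [0.5385 0.3071 0.1218] med [0.5531 0.3089 0.1484] hi [0.5718 0.314  0.1511]
A saddle+ 1091 lo [0.5233 0.2824 0.1173] med [0.5535 0.2902 0.1234] hi [0.5714 0.308  0.1702]
A saddle- 642 lo [0.5175 0.145  0.1157] med [0.542  0.1513 0.1385] hi [0.5666 0.1567 0.1701]
A crossbar 2587 lo [0.5123 0.1478 0.1183] med [0.5204 0.2181 0.1257] hi [0.5294 0.2903 0.17  ]
```

>>> apply_moves --pt "35 0.15 -0.05 0 0" --pt "35 0.12 -0.05 -0.2 0" --pt "35 0 0 -0.5 0" --pt "35 0 0 -0.5 0" --pt "35 0 0 -0.5 0" --pt "35 0 0 -0.4 0" --pt "35 0 0 -0.18 0" --pt "35 0 0 0 0" --pt "35 0 0 0 0"

```text
clock: 8.1
position: [0.5924, -0.2151, 0.2139]
ee_rot: [0.003, 3.14, -0.001]
force: [0.6, 1.0, -3.3]
width: 0.44
gripper_force: 32.0
```

Run:
```python
from n import *
s=observe();print(s["clock"],s["position"],s["force"],s["width"],s["ee_rot"])
g=grab("wrist");w=g["im"];gs=grab("side")
cv2.imwrite("pics/w5.png",np.hstack([cv2.resize(w,(400,300)),cv2.resize(gs["im"][170:350,340:580],(400,300))])[:,:,::-1]);np.save("w5.npy",g,allow_pickle=True)
```

```text
8.1 [ 0.59239102 -0.21508974  0.21390294] [ 0.57303333  0.98579211 -3.29280085] 0.4400222159253213 [ 3.04725356e-03  3.14001263e+00 -7.63528589e-04]
```

View pics/w5.png

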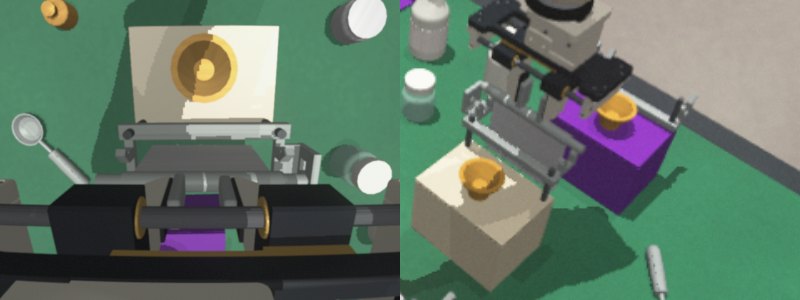

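Run:
```python
from n import *
g=np.load("w5.npy",allow_pickle=True).item()
blob(g,476,520,230,310,.15,.192,"lockplate")
blob(g,190,470,195,225,.15,.18,"crossbar")
for a,b in((140,220),(430,500)): blob(g,a,b,275,305,.19,.21,"tube")
blob(g,215,430,235,272,.09,.19,"panel")
cv2.imwrite("pics/w5c.png",cv2.resize(g["im"][180:320,130:540],None,fx=1.9,fy=1.9)[:,:,::-1])
```

```text
lockplate 1807 lo [ 0.5752 -0.1234  0.1525] med [ 0.5857 -0.1222  0.175 ] hi [ 0.6005 -0.117   0.1848]
crossbar 7589 lo [ 0.5544 -0.2854  0.1516] med [ 0.5603 -0.212   0.1597] hi [ 0.5683 -0.1387  0.1699]
tube 1229 lo [ 0.5847 -0.296   0.1963] med [ 0.5882 -0.2787  0.202 ] hi [ 0.5921 -0.2635  0.2053]
tube 1098 lo [ 0.5849 -0.1638  0.1968] med [ 0.5886 -0.1499  0.2018] hi [ 0.5925 -0.1347  0.205 ]
panel 7122 lo [ 0.5901 -0.2767  0.1064] med [ 0.5906 -0.216   0.1494] hi [ 0.5911 -0.1593  0.1764]
```

View pics/w5c.png

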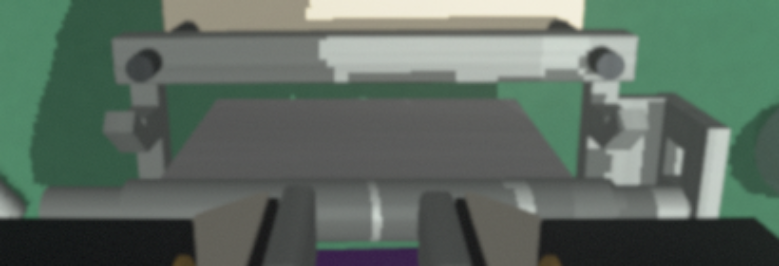

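>>> apply_moves --pt "35 0 0.04 -0.1 0" --pt "35 0 0 -0.1 0" --pt "35 0 0 -0.1 0" --pt "35 0 0 -0.08 0" --pt "35 0 0 0 0" --pt "35 0 0 0 0"

```text
clock: 8.95
position: [0.5917, -0.2124, 0.1902]
ee_rot: [-0.003, -3.142, -0.0]
force: [-0.3, 0.2, -3.6]
width: 0.444
gripper_force: 32.0
```

>>> apply_moves --pt "35 0 0 -0.04 0" --pt "35 0 0 -0.04 0" --pt "35 0 0 -0.03 0" --pt "35 0 0 0 0" --pt "35 0 0 0 0"

```text
clock: 9.57
position: [0.5917, -0.2124, 0.1836]
ee_rot: [-0.003, -3.142, -0.0]
force: [-0.4, 0.0, -4.1]
width: 0.442
gripper_force: 32.0
```

>>> apply_moves --pt "35 0 0 -0.015 0" --pt "35 0 0 0 0" --pt "35 0 0 -0.015 0" --pt "35 0 0 0 0"

```text
clock: 10.07
position: [0.5917, -0.2124, 0.1817]
ee_rot: [-0.003, -3.142, -0.0]
force: [0.5, 0.3, -4.0]
width: 0.442
gripper_force: 32.0
```

>>> apply_moves --pt "35 0 0 -0.015 0" --pt "35 0 0 0 0" --pt "35 0 0 0 0"

```text
clock: 10.45
position: [0.5917, -0.2124, 0.1809]
ee_rot: [0.003, 3.142, 0.0]
force: [-0.0, 0.5, -3.6]
width: 0.44
gripper_force: 32.0
```

>>> apply_moves --pt "35 0 0 -0.015 0" --pt "35 0 0 0 0" --pt "35 0 0 0 0"

```text
clock: 10.82
position: [0.5919, -0.2124, 0.1805]
ee_rot: [0.003, 3.141, -0.0]
force: [-2.7, 0.5, 5.9]
width: 0.439
gripper_force: 32.0
```

Run:
```python
from n import *
s=observe();print(s["clock"],s["position"],s["force"],s["ft_torque"],s["ee_rot"],s["gripper_force"])
```

```text
10.825 [ 0.59185306 -0.21243556  0.18053231] [-2.69275504  0.47146299  5.86538799] [0.366252   0.63156195 0.06911173] [ 3.04960875e-03  3.14091616e+00 -4.54730923e-07] 32.00725793838501
```

>>> apply_moves --pt "35 -0.01 0 0 0" --pt "35 0 0 0 0" --pt "35 0 0 0 0"

```text
clock: 11.2
position: [0.5918, -0.2124, 0.1806]
ee_rot: [0.003, 3.14, -0.0]
force: [0.4, 0.2, 6.8]
width: 0.443
gripper_force: 32.0
```

```bash
cat > s.py <<'E'
from n import *
s=observe();print(s["clock"],s["position"],s["force"].round(2),s["ft_torque"].round(3))
E
python3 s.py
```

```text
11.2 [ 0.5917663  -0.21242647  0.1805561 ] [0.41 0.16 6.77] [0.446 0.039 0.01 ]
```

>>> apply_moves --pt "35 0 0 -0.005 0" --pt "35 0 0 0 0" --pt "35 0 0 0 0"

```text
clock: 11.58
position: [0.5918, -0.2124, 0.1805]
ee_rot: [0.003, 3.14, -0.0]
force: [-0.5, 1.2, 8.2]
width: 0.442
gripper_force: 32.0
```

```bash
python3 s.py
python3 - <<'E'
from n import *
g=grab("wrist");np.save("w6.npy",g,allow_pickle=True);gs=grab("side")
cv2.imwrite("pics/w6.png",np.vstack([cv2.resize(g["im"][190:310,100:540],(800,218)),cv2.resize(gs["im"][180:300,360:520],(480,360),interpolation=cv2.INTER_CUBIC).__class__(0) if 0 else cv2.copyMakeBorder(cv2.resize(gs["im"][180:300,360:520],(480,360),interpolation=cv2.INTER_CUBIC),0,0,0,320,cv2.BORDER_CONSTANT)])[:,:,::-1])
for a,b in((130,175),(465,510)): blob(g,a,b,270,310,.14,.19,"tube/journal")
E
```

```text
11.575 [ 0.59177372 -0.21244479  0.1804851 ] [-0.47  1.22  8.23] [0.499 0.303 0.017]
tube/journal 566 lo [ 0.5745 -0.2937  0.1652] med [ 0.5859 -0.284   0.1719] hi [ 0.5915 -0.2768  0.184 ]
tube/journal 1096 lo [ 0.5748 -0.1471  0.1525] med [ 0.5884 -0.1349  0.1681] hi [ 0.5968 -0.1182  0.1839]
```

View pics/w6.png

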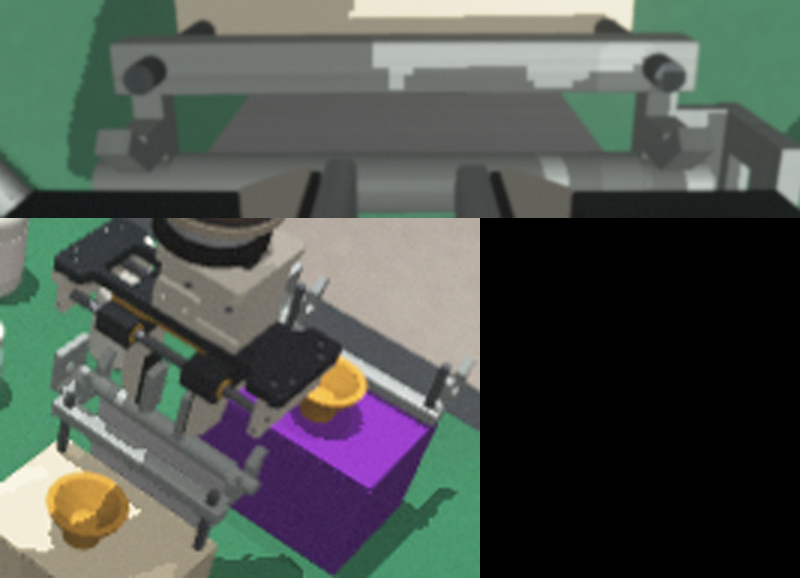

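>>> apply_moves --pt "55 0 0 0 0" --pt "65 0 0 0 0" --pt "80 0 0 0 0" --pt "84 0 0 0 0" --pt "84 0 0 0 0"

```text
clock: 12.3
position: [0.5908, -0.213, 0.1794]
ee_rot: [-0.004, -3.141, 0.001]
force: [-0.2, -1.2, 0.3]
width: 0.835
gripper_force: 0.0
```

```bash
python3 s.py
python3 - <<'E'
from n import *
g=grab("wrist");np.save("w7.npy",g,allow_pickle=True)
report(g,230,420,230,312,"w",.19)
E
```

```text
12.3 [ 0.5907719  -0.21303252  0.17939908] [-0.22 -1.16  0.31] [ 0.036 -0.016 -0.006]
w 67 px [417.5 303.4] med [ 0.584  -0.1739  0.1925] lo [ 0.5808 -0.1743  0.1902] hi [ 0.5877 -0.1733  0.196 ]
w 280 px [278.4 304.9] med [ 0.5824 -0.23    0.1961] lo [ 0.5818 -0.2338  0.1902] hi [ 0.5848 -0.2265  0.2021]
w 297 px [396.6 304.9] med [ 0.5825 -0.1833  0.1962] lo [ 0.5819 -0.1864  0.1904] hi [ 0.5859 -0.1793  0.2024]
```

>>> apply_moves --pt "84 0 0 0.2 0" --pt "84 0 0 0.5 0" --pt "84 0 0 0.8 0" --pt "84 0 0 0.8 0" --pt "84 -0.2 0 0.5 0" --pt "84 0 0 0 0" --pt "84 0 0 0 0" --pt "84 0 0 0 0"

```text
clock: 13.35
position: [0.5788, -0.212, 0.3466]
ee_rot: [-0.003, -3.14, -0.001]
force: [-0.0, 0.5, -0.4]
width: 0.839
gripper_force: 0.0
```

```bash
python3 s.py
python3 - <<'E'
from n import *
g=grab("wrist")
cv2.imwrite("pics/w8.png",cv2.resize(g["im"][60:290,200:450],None,fx=2.4,fy=2.4)[:,:,::-1])
report(g,230,420,170,290,"w",.187)
C=cloud(g)[170:290,230:440].reshape(-1,3)
for lo,hi in((-.271,-.255),(-.22,-.2),(-.17,-.155)):
    q=C[(C[:,1]>lo)&(C[:,1]<hi)&(C[:,0]>.58)&(C[:,0]<.61)&(C[:,2]>.15)&(C[:,2]<.186)];print(lo,np.percentile(q[:,2],95).round(4),q[q[:,2]>np.percentile(q[:,2],80)][:,0].mean().round(4))
E
```

```text
13.35 [ 0.57882607 -0.21201445  0.34655408] [-0.03  0.45 -0.4 ] [ 0.066 -0.036  0.001]
w 339 px [299.1 241.1] med [ 0.5887 -0.2297  0.2129] lo [ 0.5819 -0.2336  0.1907] hi [ 0.6006 -0.2263  0.2146]
w 359 px [358.5 241.1] med [ 0.5891 -0.1831  0.2129] lo [ 0.582  -0.1863  0.1909] hi [ 0.6008 -0.1789  0.2147]
-0.271 0.1721 0.5916
-0.22 0.1724 0.5914
-0.17 0.1725 0.5914
```

View pics/w8.png

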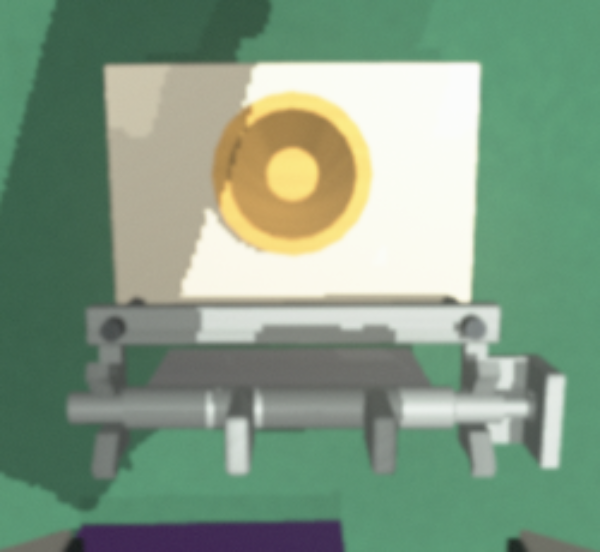

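The door sits level in both saddles: the tube top is at 0.172 m all along. The tabs are 55–56 mm apart and the pin reaches the lock plate, so I'm handing in.

```bash
python3 -c "
from cell import arm
print(arm.sign_off())"
```

```text
the job is handed in; nothing more can be done
None
```

The door now hangs level in both saddles of box_b with its pin sprung home through the lock plate, and I handed the job in at about 13.4 s on the clock; the sign-off returned no verdict.

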